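# Nest the graded desk boxes on the organiser

### The job

Nest the three desk boxes on the organiser's upper tier, largest first: set the blue box flat on the cork pad, fully on it and lengthwise, and let go; then the yellow box inside the blue, then the red inside the yellow. Each must stand upright, right down on the floor of the box below. Leave the mug, jar, clamp and webcam clip where they are.

Things in the scene. Friction and masses are not known exactly. Their poses are not given: they have to be found in the camera images.
- large_mid (a point): Centre, half-way up, of the loose large blue painted wooden box, open at the top, standing upright on the desk at the start. Outside 150 (its x, long) x 66 (its y) x 40 mm high (its z), walls and floor 5 mm, so inside 140 x 56 mm. Can be gripped from above across its 66 mm width. About 0.22 kg.
- medium_mid (a point): Centre, half-way up, of the loose medium yellow painted box, open at the top, standing upright on the desk at the start. Outside 132 (its x, long) x 48 (its y) x 65 mm high (its z), walls and floor 4 mm, so inside 124 x 40 mm. It fits in the blue box with about 4 mm to spare on each side, and then its rim stands 30 mm above the blue rim. About 0.2 kg.
- small_mid (a point): Centre, half-way up, of the loose small red painted box, open at the top, standing upright on the desk at the start. Outside 116 (its x, long) x 33 (its y) x 90 mm high (its z), walls and floor 4 mm. It fits in the yellow box with about 3.5 mm to spare on each side of its width and 4 mm at each end, and then its rim stands 29 mm above the yellow rim. About 0.18 kg.
- pad (a point): Centre of the top face of the brown cork pad, 84 mm (its x) x 170 mm (its y, long), 2 mm thick, fixed on the upper tier of the organiser, 122 mm above the desk. The organiser is a fixed two-tier wooden shelf, 130 mm deep (x) x 340 mm long (y) with its upper board's top 120 mm high; the middle of that board is 60 mm from this point along +y.
- clip: White plastic webcam cover clip, 62 x 30 x 16 mm, lying loose on the organiser's upper tier beyond the pad's +y end; origin at the centre of its underside. To be left alone.
- mug: Loose empty white enamel mug, 80 mm across, 85 mm high, handle at its +y; origin at the centre of its underside. To be left alone.
- jar: Loose glass candy jar with latch lid, 76 mm across, 97 mm high; origin at the centre of its underside. To be left alone.
- clamp: Loose grey aluminium phone clamp on a 90 x 80 mm foot, 133 mm high; origin at the centre of its underside. To be left alone.

How it is judged:
By the outcome, as a careful person would: the job done as asked, in the order asked, and still so for the second after the job is handed in, with the robot touching nothing.
It also fails if it takes over 72 s, if anything falls off the work surface, if the arm or the gripper's body presses on something with over 40 N, if the wrist force passes 120 N, or if a joint passes its speed limit or range.

### The arm

A 6-joint arm with a two-finger parallel gripper is mounted at the origin on the work surface. World frame = base frame: x ahead of the robot, y to its left, z up, the work surface at z = 0. Lengths are in m, angles in rad, forces in N, time in s.
With the tool pointing down it reaches from about 0.35 to 0.775 m from the base axis. Payload 7.3 kg.
Tool frame: the origin (TCP) lies on the mounting face of the last link; the fingertips stand 178 mm ahead of it and the grasp point (between the pads) lies 159 mm ahead of it (robot.tcp_to_tips is the distance from the TCP to the fingertips, in m); z points along the fingers, y is the direction in which the jaws open and shut (so a half turn about z gives the same grasp; the last joint's range is limited). The gripper opens to 92 mm and grips with 3 to 60 N. Pads are 19 mm wide; open, the fingers measure 130 mm over their backs; the gripper's body (75 mm by 190 mm) begins 47 mm behind the grasp point.
Start: joints at [-1.272, 0.342, 1.524, -0, 1.275, -0.146], TCP at [0.226, -0.474, 0.405] pointing down, gripper open.
Joint ranges: [-2.53, 2.53], [-0.77, 2.02], [0.04, 2.7], [-1, 4.14], [0.28, 2.66], [-3.11, 3.11]. Speed limits (rad/s): [2.57, 2.57, 3.14, 3.14, 3.14, 3.14].

### API

Orientations are given as [roll, pitch, yaw] about the fixed x, y, z axes, in that order (R = Rz(yaw) Ry(pitch) Rx(roll)).
In Python, from cell import robot, viewer gives the robot as it stands.
- The arm moves only by the shell command python3 -m creep 'ROWS' [OPENING] [FORCE]. ROWS is JSON, a list that holds one entry, the list of rows, each a list of 6 numbers: the shift along the world's x, y, z in mm, then the turn, a rotation vector about the world's x, y, z in degrees. A call has 1 to 5 rows; each row shifts and turns the pose as measured when the row begins; what a row does not reach is not made up. A row lasts 1/12 s, in which the tool goes at most 41.7 mm and 7.16 degrees, less where a joint would pass 70% of its speed; a pose out of reach is approached as far as the arm can. A call with a gripper value outside its range is refused whole. OPENING is the closure, from -1 (fully open) to 1 (shut), set as the call begins (- or left out, the last holds). The fingers move at their own pace and stop on an object; FORCE is the grip in N (left out, the last holds). Time passes only in rows, so rows that do not move let the fingers close. It gives the time, the measured TCP pose, the force and the opening at its end, in the units of the state.
- robot.observe(): the state, without advancing time (a new reading comes with each control period).
- viewer.read_camera(name): name is "scene" or "top" or "wrist"; returns the picture (420x560x3 uint8, blue, green, red); there is no depth.
- viewer.camera_model(name): a dict with "fx", "fy", "cx", "cy" (pixels), "pose" (4x4, takes a point from camera to world coordinates); the wrist camera has in their place "mount" (4x4, takes a point from camera to tool coordinates, whose origin is the TCP and whose axes are the flange's). Camera axes: x right, y up, looking along -z (the intrinsics and any distortion apply to the point x, -y, -z); pixel columns grow to the right and rows downward; lengths in m; the calibration is good to about 2 mm. A picture is of the moment at which its call begins: read the wrist's pose just before it. camera_model takes no time and is no camera call.
- robot.hand_in(): hands the job in, once; it reports no verdict.
The state is a dict: "time": time; "qpos": joint angles; "qvel": joint speeds; "joint_efforts": joint torques, N m; "tool_pos": TCP position; "tool_rot": TCP orientation; "contact_force": force on the tool from outside, world axes, zero at the start; "torque": the same for the moment, N m; "opening": finger opening in m.
Only numpy, scipy, OpenCV 4.12 (cv2) and the standard library are available. Lean on these libraries where they do the work, as an engineer would, in place of code of your own. Each camera call takes 0.05 s, during which the arm holds its last target. There are 200 camera calls.

## Working session

There is one attempt and no reset: what is moved stays moved. The work goes in short steps, Python scripts to look and compute and a shell command to move; the robot and the scene stay as the last step left them, time stands still between calls to the robot, and variables do not carry over. Pictures are saved under pics/ and viewed, about 8 in all and at most 12, crops included, and the job is handed in when it is done.

```bash
mkdir -p pics; ls
cat > h.py <<'E'
import numpy as np, cv2
from cell import robot, viewer
def model(n):
    m=viewer.camera_model(n)
    if 'pose' in m: P=np.array(m['pose'])
    else:
        from scipy.spatial.transform import Rotation as R
        s=robot.observe(); T=np.eye(4); T[:3,:3]=R.from_euler('xyz',s['tool_rot']).as_matrix(); T[:3,3]=s['tool_pos']; P=T@np.array(m['mount'])
    return m,P
def px2w(mp,u,v,z):
    m,P=mp
    d=P[:3,:3]@np.array([(u-m['cx'])/m['fx'],-(v-m['cy'])/m['fy'],-1]); o=P[:3,3]
    return o+d*(z-o[2])/d[2]
def w2px(mp,p):
    m,P=mp
    c=P[:3,:3].T@(np.array(p)-P[:3,3]); return np.array([m['cx']+m['fx']*c[0]/-c[2], m['cy']-m['fy']*c[1]/-c[2]])
E
python3 - <<'E'
from h import *
print(robot.observe())
for n in("scene","top","wrist"):
    print(n,viewer.camera_model(n)); cv2.imwrite(f"pics/{n}0.png",viewer.read_camera(n))
E
```

```text
pics
{'time': 0.0, 'qpos': array([-1.27201321e+00,  3.42738650e-01,  1.52503032e+00,  1.88685801e-05,
        1.27536357e+00, -1.45959088e-01]), 'qvel': array([ 8.38596780e-05, -3.54331033e-04, -1.30276436e-03, -1.91339957e-04,
        2.69947578e-04,  9.68361554e-04]), 'joint_efforts': array([-7.15561164e-04, -4.31248212e+01, -2.44218725e+01,  7.15258392e-02,
        5.58367185e-02, -1.27423018e-04]), 'tool_pos': array([ 0.22587098, -0.47378223,  0.40403183]), 'tool_rot': array([-3.14007177e+00, -2.41813654e-04,  4.44736514e-01]), 'contact_force': array([ 0.31364706, -0.24175157,  0.05694155]), 'torque': array([-0.02713317,  0.0198846 ,  0.01685341]), 'opening': 0.09225978933989024}
scene {'fx': 485.2518573545385, 'fy': 485.2518573545385, 'cx': 277.35287530389996, 'cy': 215.72499336364956, 'pose': array([[ 0.79858765, -0.50917578,  0.3209327 ,  0.93644594],
       [ 0.60180601,  0.66722847, -0.43890283, -0.50914029],
       [ 0.00934325,  0.5436416 ,  0.83926546,  1.11483537],
       [ 0.        ,  0.        ,  0.        ,  1.        ]])}
top {'fx': 468.8479608287982, 'fy': 468.8479608287982, 'cx': 275.3236768500935, 'cy': 206.7392374526487, 'pose': array([[-0.0045698 ,  0.99246101, -0.12247553,  0.40859472],
       [-0.99993419, -0.00324632,  0.0110035 ,  0.03247817],
       [ 0.01052295,  0.12251775,  0.99241053,  1.1909748 ],
       [ 0.        ,  0.        ,  0.        ,  1.        ]])}
wrist {'fx': 353.605552473876, 'fy': 353.605552473876, 'cx': 280.1403472459543, 'cy': 210.7865983034528, 'mount': array([[ 8.24418075e-04,  9.62263161e-01,  2.72119330e-01,
         7.28649686e-02],
       [ 9.99999562e-01, -6.73008815e-04, -6.49737469e-04,
        -8.13965369e-06],
       [-4.42079723e-04,  2.72119747e-01, -9.62263295e-01,
         1.90068931e-02],
       [ 0.00000000e+00,  0.00000000e+00,  0.00000000e+00,
         1.00000000e+00]])}
```

View pics/top0.png

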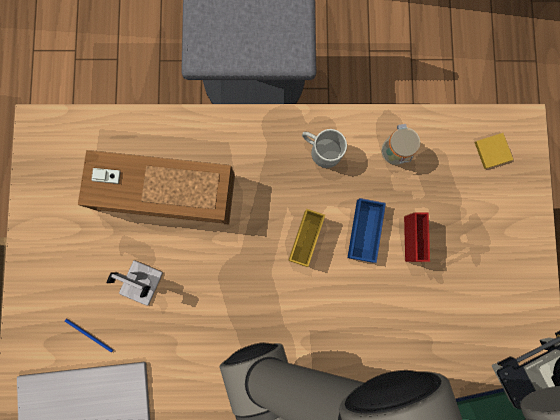

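View pics/scene0.png

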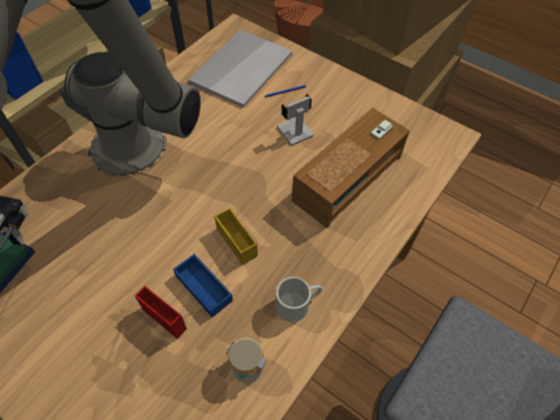

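The top view shows the boxes at about (307,238) yellow, (367,231) blue and (417,237) red, with the pad at (181,186). I'll enlarge both areas.

Run:
```python
import cv2,numpy as np
a=cv2.imread("pics/top0.png")
c=cv2.resize(a[190:275,282:442],None,fx=5,fy=5,interpolation=cv2.INTER_CUBIC)
cv2.imwrite("pics/b1.png",c)
c=cv2.resize(a[140:230,75:240],None,fx=4.8,fy=4.8,interpolation=cv2.INTER_CUBIC)
cv2.imwrite("pics/b2.png",c)
```

```text
(no output)
```

View pics/b1.png

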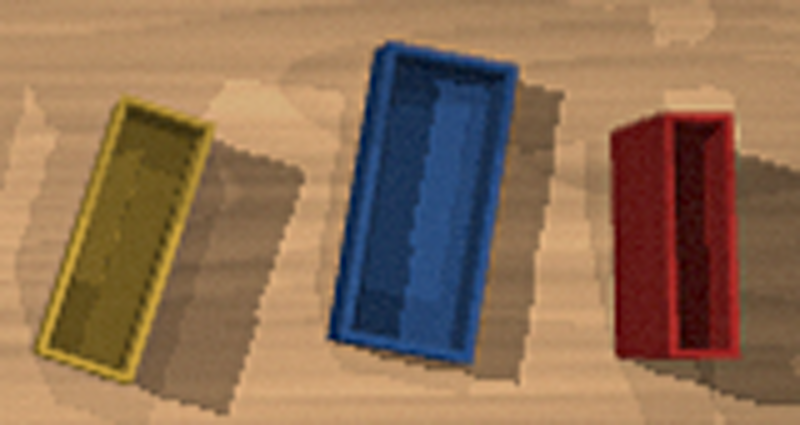

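View pics/b2.png

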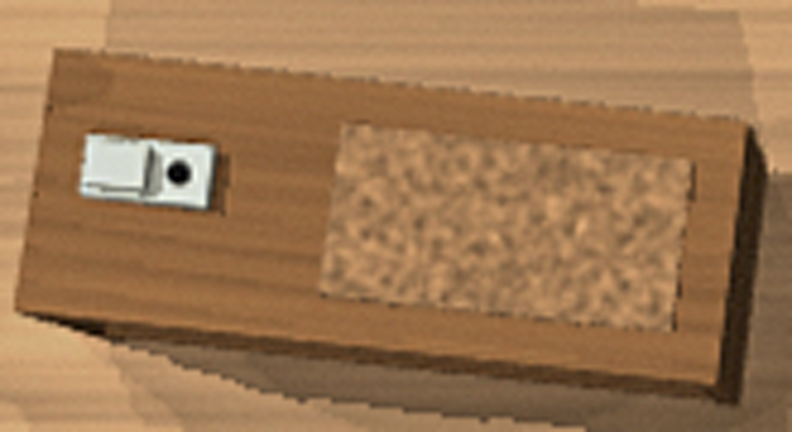

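Run:
```python
from h import *
mp=model("top")
def f(name,c,sc,ox,oy,z):
    w=np.array([px2w(mp,(x+.5)/sc-.5+ox,(y+.5)/sc-.5+oy,z) for x,y in c])[:,:2]*1000
    e=[np.linalg.norm(w[i]-w[(i+1)%4]) for i in range(4)]
    # long axis direction
    i=0 if e[0]>e[1] else 1
    d=(w[i+1]-w[i])-(w[(i+3)%4]-w[(i+2)%4])*-1*-1
    ang=np.degrees(np.arctan2(d[1],d[0]))
    print(name,w.mean(0).round(1),np.round(e,1),"long axis deg",round(ang,1), "reach",np.linalg.norm(w.mean(0)).round())
f("yellow",[(125,95),(214,125),(130,383),(36,352)],5,282,190,.065)
f("blue",[(388,42),(519,66),(472,363),(336,340)],5,282,190,.040)
f("red",[(665,113),(735,113),(740,357),(670,355)],5,282,190,.090)
f("pad",[(342,124),(692,158),(674,330),(320,295)],4.8,75,140,.122)
s=robot.observe();print(s['tool_rot'])
```

```text
yellow [473.6 -55.5] [ 45.3 130.6  47.1 131.1] long axis deg 160.7 reach 477.0
blue [ 492.4 -206.8] [ 66.  149.   67.3 150. ] long axis deg 168.9 reach 534.0
red [ 473.1 -325.2] [ 33.3 115.   32.9 114. ] long axis deg 178.7 reach 574.0
pad [587.6 239.6] [169.7  83.9 170.   83.6] long axis deg -95.8 reach 635.0
[-3.14045170e+00 -1.52455783e-04  4.44796974e-01]
```

Measured sizes match the given ones to within 3 mm. I'll go above blue, gripping 15 mm off its centre so the gripper body clears the tall red box, then look.

```bash
python3 -m creep '[[[25,27,0,0,0,-3.66],[25,27,0,0,0,-3.66],[25,27,0,0,0,-3.66],[25,27,0,0,0,-3.66],[25,27,0,0,0,-3.66]]]' -1 
python3 -m creep '[[[25,27,-10,0,0,-3.66],[25,27,-10,0,0,-3.66],[25,27,-10,0,0,-3.66],[25,27,-10,0,0,-3.66],[25,27,-10,0,0,-3.66]]]'
```

```text
time: 0.57
tool_pos: [0.3498, -0.3387, 0.4021]
tool_rot: [-3.139, 0.003, 0.101]
contact_force: [1.3, -0.0, -0.7]
opening: 0.0919
time: 0.98
tool_pos: [0.4795, -0.1961, 0.3521]
tool_rot: [3.141, -0.001, -0.237]
contact_force: [0.3, -0.3, 1.2]
opening: 0.0919
```

```bash
python3 -m creep '[[[0,-8,0,0,0,2.5],[0,0,0,0,0,0]]]'
python3 - <<'E'
from h import *
s=robot.observe(); print(s['tool_pos'],np.degrees(s['tool_rot']),np.abs(s['qvel']).max())
mp=model("wrist"); im=viewer.read_camera("wrist"); cv2.imwrite("pics/w1.png",im)
for n,c,a,L,W,h in(("blue",(492.4,-206.8),-11.1,150,66,40),("red",(473.1,-325.2),-1.3,116,33,90)):
    t=np.radians(a);R=np.array([[np.cos(t),-np.sin(t)],[np.sin(t),np.cos(t)]])
    q=[w2px(mp,[*((R@[i*L/2,j*W/2]+c)/1000),h/1000]) for i,j in((1,1),(1,-1),(-1,-1),(-1,1))]
    cv2.polylines(im,[np.int32(np.round(q))],True,(0,255,0),1)
cv2.imwrite("pics/w1o.png",im)
E
```

```text
time: 1.15
tool_pos: [0.4833, -0.1972, 0.3493]
tool_rot: [-3.139, 0.003, -0.189]
contact_force: [-0.3, -1.0, 0.5]
opening: 0.0919
[ 0.48328221 -0.19723435  0.34927349] [-1.79858314e+02  1.58186738e-01 -1.08292061e+01] 0.1862257759806031
```

View pics/w1o.png

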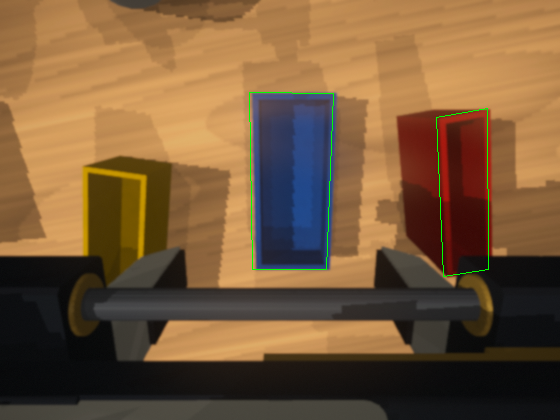

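The overlay of predicted rims on the wrist view agrees within 1–2 px (blue at 250–335 × 93–270), so I'll descend.

```bash
python3 -m creep '[[[-3,-4,-30,0,0,0],[-3,-3,-30,0,0,0],[0,0,-30,0,0,0],[0,0,-10,0,0,0],[0,0,0,0,0,0]]]'
```

```text
time: 1.62
tool_pos: [0.4745, -0.2066, 0.2483]
tool_rot: [-3.14, -0.003, -0.201]
contact_force: [0.1, 0.9, 0.8]
opening: 0.0918
```

```bash
python3 -m creep '[[[2,3,-20,0,0,0.4],[0,0,-20,0,0,0],[0,0,-8,0,0,0],[0,0,0,0,0,0]]]'
```

```text
time: 1.95
tool_pos: [0.4755, -0.2069, 0.2019]
tool_rot: [-3.141, -0.006, -0.201]
contact_force: [0.8, 0.5, -0.1]
opening: 0.0921
```

```bash
python3 -m creep '[[[1,3,-1,0,0,0],[0,0,0,0,0,0],[0,0,0,0,0,0],[0,0,0,0,0,0],[0,0,0,0,0,0]]]' 1 15; python3 -m creep '[[[0,0,0,0,0,0],[0,0,0,0,0,0]]]' 1 25
```

```text
time: 2.37
tool_pos: [0.4774, -0.2052, 0.2055]
tool_rot: [3.14, -0.013, -0.203]
contact_force: [1.4, -0.1, -1.4]
opening: 0.066
time: 2.53
tool_pos: [0.4774, -0.2051, 0.2062]
tool_rot: [3.139, -0.013, -0.203]
contact_force: [-0.2, -0.1, -3.0]
opening: 0.0656
```

```bash
python3 -m creep '[[[0,0,15,0,0,0],[0,0,30,0,0,0],[0,0,30,0,0,0],[0,0,30,0,0,0],[0,0,30,0,0,0]]]' 1 30;python3 -m creep '[[[0,0,30,0,0,0],[0,0,0,0,0,0]]]'
python3 - <<'E'
from h import *
cv2.imwrite("pics/w2.png",viewer.read_camera("wrist"))
E
```

```text
time: 2.95
tool_pos: [0.4744, -0.2032, 0.3383]
tool_rot: [-3.137, 0.006, -0.203]
contact_force: [0.2, -0.5, -3.4]
opening: 0.0654
time: 3.12
tool_pos: [0.4748, -0.2033, 0.3753]
tool_rot: [-3.14, -0.003, -0.203]
contact_force: [1.4, -0.3, -1.9]
opening: 0.0657
```

View pics/w2.png

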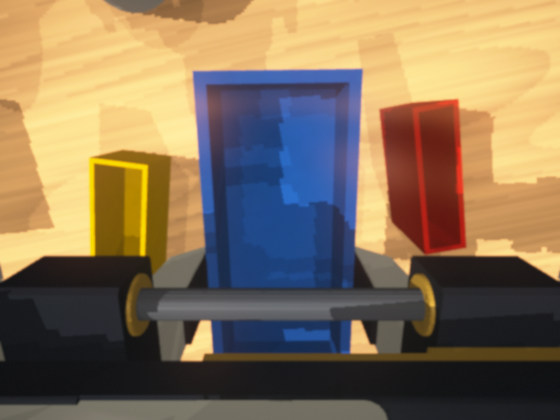

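Blue is held securely, its rim running from (194,71) to (361,71), about level. Flying to the pad.

```bash
python3 -m creep '[[[7,28,0,0,0,6.4],[7,28,0,0,0,6.4],[7,28,0,0,0,6.4],[7,28,0,0,0,6.4],[7,28,0,0,0,6.4]]]'
python3 -m creep '[[[7,28,0,0,0,6.4],[7,28,0,0,0,6.4],[7,28,0,0,0,6.4],[7,28,0,0,0,6.4],[7,28,0,0,0,6.4]]]'
```

```text
time: 3.58
tool_pos: [0.5075, -0.0628, 0.367]
tool_rot: [-3.137, 0.008, 0.367]
contact_force: [0.6, -0.5, -1.7]
opening: 0.0656
time: 4.0
tool_pos: [0.5412, 0.0846, 0.358]
tool_rot: [-3.125, 0.018, 0.954]
contact_force: [0.8, -0.1, -2.0]
opening: 0.0659
```

```bash
cat >> h.py <<'E'
def go(x,y,z,yaw):
    from scipy.spatial.transform import Rotation as R
    s=robot.observe(); r=R.from_euler('xyz',[180,0,yaw],degrees=True)*R.from_euler('xyz',s['tool_rot']).inv()
    print("shift",np.round(np.array([x,y,z])-s['tool_pos']*1000,1),"turn",np.round(np.degrees(r.as_rotvec()),2),"F",s['contact_force'].round(1),"open",round(s['opening'],4))
E
python3 -m creep '[[[9,28,3,0,0,6],[9,28,3,0,0,6],[9,28,3,0,0,6],[9,28,3,0,0,6],[5,14,0,0,0,3]]]'; python3 -m creep '[[[0,0,0,0,0,0]]]';python3 -c "
from h import *
go(586.6,226.5,360,84.2)"
```

```text
time: 4.42
tool_pos: [0.5811, 0.2199, 0.3598]
tool_rot: [-3.11, 0.025, 1.456]
contact_force: [-0.1, -0.3, -1.9]
opening: 0.0656
time: 4.5
tool_pos: [0.5811, 0.2228, 0.3573]
tool_rot: [-3.107, 0.025, 1.462]
contact_force: [-0.3, -0.3, -1.8]
opening: 0.0654
shift [5.5 3.7 2.7] turn [ 1.24 -2.13  0.46] F [-0.3 -0.3 -1.8] open 0.0654
```

```bash
python3 -m creep '[[[5,3,0,1.2,-2.1,0.5],[0,0,0,0,0,0]]]';python3 - <<'E'
from h import *
go(586.6,226.5,330,84.2)
mp=model("wrist"); im=viewer.read_camera("wrist"); cv2.imwrite("pics/w3.png",im)
t=np.radians(84.2);R=np.array([[np.cos(t),-np.sin(t)],[np.sin(t),np.cos(t)]])
q=[w2px(mp,[*((R@[i*85,j*42]+(587.6,239.6))/1000),.122]) for i,j in((1,1),(1,-1),(-1,-1),(-1,1))]
cv2.polylines(im,[np.int32(np.round(q))],True,(0,255,0),1)
cv2.imwrite("pics/w3o.png",im)
E
```

```text
time: 4.67
tool_pos: [0.5855, 0.2267, 0.353]
tool_rot: [-3.136, 0.003, 1.471]
contact_force: [-1.0, -0.8, -2.2]
opening: 0.0655
shift [  1.1  -0.2 -23. ] turn [ 0.13 -0.34 -0.09] F [-1.  -0.8 -2.2] open 0.0655
```

View pics/w3o.png

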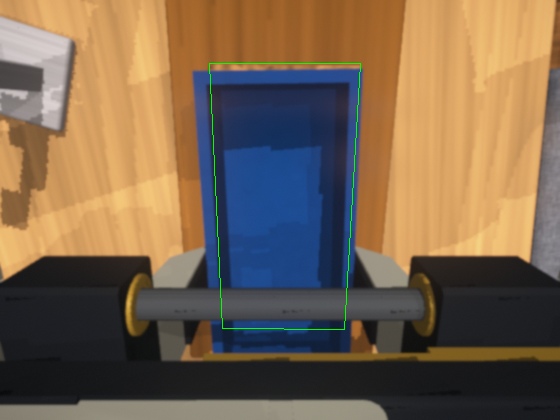

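```bash
python3 -m creep '[[[2.5,0,-10,0,0,0],[0,0,-8,0,0,0],[0,0,0,0,0,0]]]';python3 -c "
from h import *
go(588,226.5,328.2,84.2)"
```

```text
time: 4.97
tool_pos: [0.5868, 0.2236, 0.3314]
tool_rot: [-3.127, 0.008, 1.466]
contact_force: [-0.5, 0.7, -2.1]
opening: 0.0656
shift [ 1.2  2.9 -3.2] turn [ 0.39 -0.87  0.23] F [-0.5  0.7 -2.1] open 0.0656
```

```bash
python3 -m creep '[[[1,3,-2,0.4,-0.9,0.2],[0,0,-1.5,0,0,0],[0,0,0,0,0,0]]]';python3 -c "
from h import *
go(588,226.5,328.2,84.2)"
```

```text
time: 5.22
tool_pos: [0.5879, 0.2258, 0.3275]
tool_rot: [3.141, -0.002, 1.467]
contact_force: [-1.7, -0.7, -0.9]
opening: 0.0655
shift [0.1 0.7 0.7] turn [-0.1   0.06  0.16] F [-1.7 -0.7 -0.9] open 0.0655
```

```bash
python3 -m creep '[[[0,0,-1.5,0,0,0],[0,0,0,0,0,0]]]';python3 -m creep '[[[0,0,0,0,0,0],[0,0,0,0,0,0],[0,0,0,0,0,0],[0,0,0,0,0,0],[0,0,10,0,0,0]]]' -1; python3 -m creep '[[[0,0,30,0,0,0],[0,-10,30,0,0,0],[0,-20,15,0,0,0],[0,0,0,0,0,0]]]'
python3 - <<'E'
from h import *
go(474,-55,300,-19.3)
mp=model("wrist"); im=viewer.read_camera("wrist"); cv2.imwrite("pics/w4.png",im)
t=cv2.imread
top=viewer.read_camera("top"); cv2.imwrite("pics/top1.png",top)
E
```

```text
time: 5.38
tool_pos: [0.5878, 0.2257, 0.3278]
tool_rot: [3.139, -0.002, 1.467]
contact_force: [0.0, -0.4, -0.9]
opening: 0.0652
time: 5.8
tool_pos: [0.5877, 0.2254, 0.3372]
tool_rot: [3.14, -0.001, 1.466]
contact_force: [-0.0, 1.0, -0.5]
opening: 0.0904
time: 6.13
tool_pos: [0.5872, 0.1952, 0.4177]
tool_rot: [3.139, -0.001, 1.468]
contact_force: [0.3, -0.4, -0.4]
opening: 0.0919
shift [-113.2 -250.2 -117.7] turn [   0.11    0.12 -103.43] F [ 0.3 -0.4 -0.4] open 0.0919
```

View pics/w4.png

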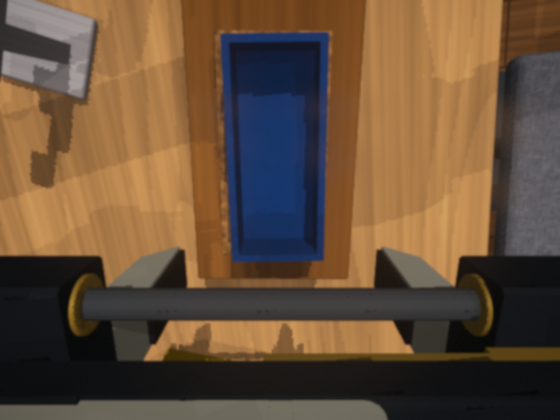

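Blue stands on the pad with cork visible at left, far end and a sliver at right. Measuring its rim.

```bash
cat >> h.py <<'E'
def rect(mp,c,z):
    w=np.array([px2w(mp,x,y,z) for x,y in c])[:,:2]*1000
    e=[np.linalg.norm(w[i]-w[(i+1)%4]) for i in range(4)]
    d=w[0]+w[1]-w[2]-w[3]
    print(w.round(1).tolist(),"centre",w.mean(0).round(1),"edges",np.round(e,1),"far dir deg",np.degrees(np.arctan2(d[1],d[0])).round(2))
E
python3 - <<'E'
from h import *
mp=model("wrist")
rect(mp,[(221,34),(330,34),(324,261),(231,261)],.162)
print([px2w(mp,u,v,.122)[:2].round(4) for u,v in((216,31),(331,31))])
im=cv2.imread("pics/w4.png"); 
a=cv2.resize(im[20:275,195:345],None,fx=2.3,fy=2.3,interpolation=cv2.INTER_CUBIC)
t=cv2.resize(cv2.imread("pics/top1.png")[140:230,115:240],None,fx=3.5,fy=3.5,interpolation=cv2.INTER_CUBIC)
h=max(a.shape[0],t.shape[0]); o=np.zeros((h,a.shape[1]+t.shape[1],3),np.uint8); o[:a.shape[0],:a.shape[1]]=a; o[:t.shape[0],a.shape[1]:]=t
print(o.shape,a.shape);cv2.imwrite("pics/c4.png",o)
E
```

```text
[[562.7, 318.0], [628.0, 311.4], [614.4, 164.0], [548.2, 170.7]] centre [588.3 241. ] edges [ 65.7 148.   66.6 148.1] far dir deg 84.56
[array([0.5541, 0.3285]), array([0.6347, 0.3203])]
(586, 783, 3) (586, 345, 3)
```

View pics/c4.png

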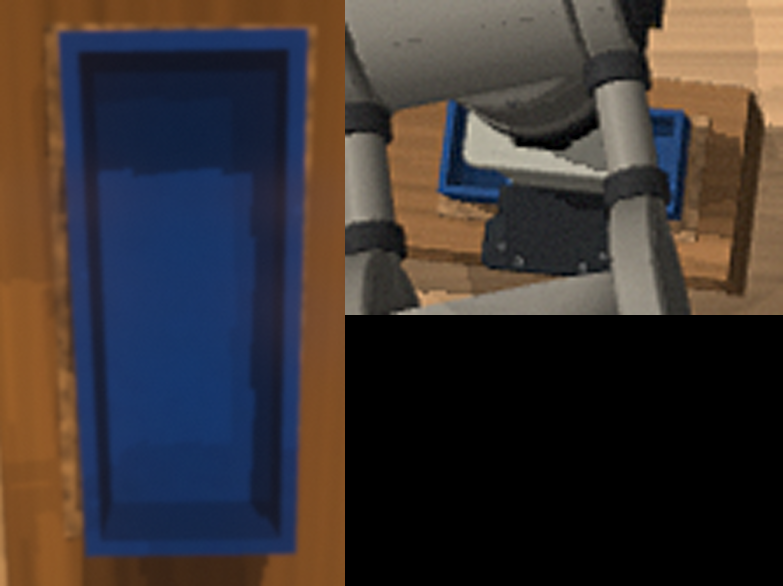

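Blue's centre is (588.3, 241.0) at 84.6°, within 1.5 mm of the pad's centre, so it lies fully on the pad. Now for yellow, with a +76° turn.

```bash
python3 -m creep '[[[-9,-21,0,0,0,6.4],[-9,-21,0,0,0,6.4],[-9,-21,0,0,0,6.4],[-9,-21,0,0,0,6.4],[-9,-21,0,0,0,6.4]]]'
python3 -m creep '[[[-9,-21,-15,0,0,6.4],[-9,-21,-15,0,0,6.4],[-9,-21,-15,0,0,6.4],[-9,-21,-15,0,0,6.4],[-9,-21,-15,0,0,6.4]]]'
python3 -c "
from h import *
go(473.6,-55.5,320,160.7)"
```

```text
time: 6.65
tool_pos: [0.5397, 0.0953, 0.4088]
tool_rot: [-3.132, -0.006, 2.056]
contact_force: [0.8, -0.3, -0.5]
opening: 0.0917
time: 7.07
tool_pos: [0.4914, -0.0106, 0.3295]
tool_rot: [-3.134, -0.01, 2.647]
contact_force: [0.3, 0.6, -0.3]
opening: 0.0914
shift [-17.8 -44.9  -9.5] turn [ 0.19 -0.69  9.02] F [ 0.3  0.6 -0.3] open 0.0914
```

```bash
python3 -m creep '[[[-9,-22,0,0,0,4.5],[-9,-22,0,0,-0.7,4.5],[0,0,0,0,0,0]]]'
cat >> h.py <<'E'
def over(name,c,a,L,W,h):  # overlay a predicted rim on the wrist view
    mp=model("wrist"); im=viewer.read_camera("wrist"); t=np.radians(a);R=np.array([[np.cos(t),-np.sin(t)],[np.sin(t),np.cos(t)]])
    q=[w2px(mp,[*((R@[i*L/2,j*W/2]+c)/1000),h/1000]) for i,j in((1,1),(1,-1),(-1,-1),(-1,1))]
    print(np.round(q).tolist()); cv2.imwrite(f"pics/{name}.png",im)
    cv2.polylines(im,[np.int32(np.round(q))],True,(0,255,0),1); cv2.imwrite(f"pics/{name}o.png",im)
E
python3 -c "
from h import *
go(473.6,-55.5,245,160.7)
over('w5',(473.6,-55.5),160.7,132,48,65)"
```

```text
time: 7.32
tool_pos: [0.4696, -0.0567, 0.3227]
tool_rot: [-3.136, -0.012, 2.819]
contact_force: [-0.3, 0.5, -0.5]
opening: 0.0918
shift [  4.    1.2 -77.7] turn [ 0.06 -0.75 -0.79] F [-0.3  0.5 -0.5] open 0.0918
[[252.0, 132.0], [324.0, 133.0], [316.0, 311.0], [253.0, 310.0]]
```

View pics/w5o.png

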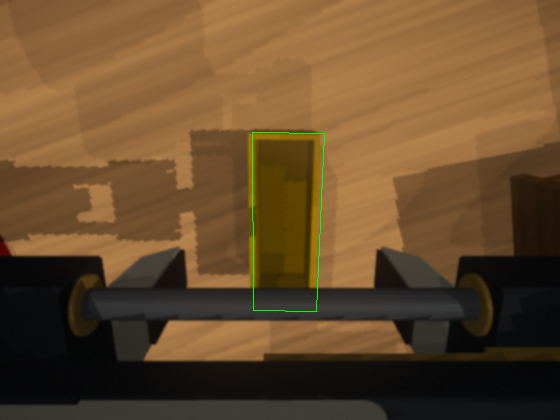

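The overlay fits yellow's rim within about 2 px (249–323 at the far end), so descending.

```bash
python3 -m creep '[[[3,1,-30,0,-0.7,-0.8],[0,0,-30,0,0,0],[0,0,-20,0,0,0],[0,0,0,0,0,0]]]'
python3 -c "
from h import *
go(473.6,-55.5,220,160.7)"
```

```text
time: 7.7
tool_pos: [0.4744, -0.0516, 0.2404]
tool_rot: [3.14, 0.003, 2.793]
contact_force: [-1.1, 0.3, 0.7]
opening: 0.0919
shift [ -0.8  -3.9 -20.4] turn [-0.05  0.18  0.68] F [-1.1  0.3  0.7] open 0.0919
```

```bash
python3 -m creep '[[[-1,-4,-12,0,0,0.7],[0,0,-9,0,0,0],[0,0,0,0,0,0]]]'
python3 -c "
from h import *
go(473.6,-55.5,220,160.7)"
```

```text
time: 7.95
tool_pos: [0.4745, -0.0529, 0.2186]
tool_rot: [3.139, 0.0, 2.805]
contact_force: [-0.1, 0.7, 0.2]
opening: 0.0916
shift [-0.9 -2.6  1.4] turn [-0.13  0.07 -0.  ] F [-0.1  0.7  0.2] open 0.0916
```

```bash
python3 -m creep '[[[-1,-2.5,1,0,0,0],[0,0,0,0,0,0],[0,0,0,0,0,0],[0,0,0,0,0,0],[0,0,0,0,0,0]]]' 1 15; python3 -m creep '[[[0,0,0,0,0,0],[0,0,0,0,0,0],[0,0,0,0,0,0]]]' 1 25;python3 -c "
from h import *
go(473.6,-55.5,220,160.7)"
```

```text
time: 8.37
tool_pos: [0.4749, -0.0545, 0.223]
tool_rot: [3.138, 0.005, 2.804]
contact_force: [0.6, 0.9, 0.0]
opening: 0.0633
time: 8.62
tool_pos: [0.4751, -0.0547, 0.224]
tool_rot: [3.138, 0.007, 2.804]
contact_force: [0.0, -0.4, -2.0]
opening: 0.0473
shift [-1.5 -0.8 -4. ] turn [-0.04  0.44  0.05] F [ 0.  -0.4 -2. ] open 0.0473
```

```bash
python3 -m creep '[[[0,0,12,0,0,0],[0,0,30,0,0,0],[0,0,35,0,0,0],[0,0,35,0,0,0],[0,0,35,0,0,0]]]' 1 30;python3 -m creep '[[[0,0,35,0,0,0],[5,12,20,0,0,-4],[9,24,0,0,0,-6.3],[9,24,0,0,0,-6.3],[9,24,0,0,0,-6.3]]]'; python3 -c "
from h import *
go(588.2,239.8,415,84.5)"
```

```text
time: 9.03
tool_pos: [0.4714, -0.0539, 0.3679]
tool_rot: [3.139, -0.015, 2.803]
contact_force: [1.9, 0.3, -1.4]
opening: 0.0477
time: 9.45
tool_pos: [0.5028, 0.0292, 0.4349]
tool_rot: [3.135, -0.001, 2.382]
contact_force: [0.2, -0.1, -1.8]
opening: 0.0475
shift [ 85.4 210.6 -19.9] turn [ -0.17   0.33 -51.96] F [ 0.2 -0.1 -1.8] open 0.0475
```

```bash
python3 -m creep '[[[9,24,0,0,0,-6.3],[9,24,0,0,0,-6.3],[9,24,0,0,0,-6.3],[9,24,0,0,0,-6.3],[9,24,0,0,0,-6.3]]]';python3 -m creep '[[[9,24,0,0,0,-6.3],[9,24,0,0,0,-6.3],[8,20,0,0,0,-5],[0,0,0,0,0,0]]]'; python3 -c "
from h import *
go(588.2,239.8,415,84.5)"
```

```text
time: 9.87
tool_pos: [0.5483, 0.1551, 0.4343]
tool_rot: [3.137, -0.001, 1.802]
contact_force: [0.5, 0.4, -2.2]
opening: 0.0477
time: 10.2
tool_pos: [0.5752, 0.2309, 0.4313]
tool_rot: [-3.141, -0.002, 1.476]
contact_force: [-0.6, -0.1, -2.6]
opening: 0.0482
shift [ 13.    8.9 -16.3] turn [-0.13 -0.01 -0.09] F [-0.6 -0.1 -2.6] open 0.0482
```

```bash
python3 -m creep '[[[12,8,-15,0,0,0],[0,0,-15,0,0,0],[0,0,0,0,0,0]]]'; python3 -c "
from h import *
go(588.2,239.8,396,84.5)"
```

```text
time: 10.45
tool_pos: [0.5871, 0.2404, 0.3992]
tool_rot: [-3.139, -0.001, 1.481]
contact_force: [0.0, 0.2, -1.2]
opening: 0.0478
shift [ 1.1 -0.6 -3.2] turn [-0.09 -0.12 -0.38] F [ 0.   0.2 -1.2] open 0.0478
```

```bash
python3 -m creep '[[[1,-0.5,-2,0,0,-0.4],[0,0,0,0,0,0]]]'
python3 - <<'E'
from h import *
go(588.2,239.8,396,84.5)
s=robot.observe(); p=s['tool_pos']*1000; yaw=np.degrees(s['tool_rot'][2])
mp=model("wrist"); im=viewer.read_camera("wrist"); cv2.imwrite("pics/w6.png",im)
def ov(c,a,L,W,h,col):
    t=np.radians(a);R=np.array([[np.cos(t),-np.sin(t)],[np.sin(t),np.cos(t)]])
    q=[w2px(mp,[*((R@[i*L/2,j*W/2]+c)/1000),h/1000]) for i,j in((1,1),(1,-1),(-1,-1),(-1,1))]
    print(np.round(q,1).tolist()); cv2.polylines(im,[np.int32(np.round(np.array(q)*16))],True,col,1,cv2.LINE_AA,4)
t=np.radians(yaw)
ov((588.3,241),84.56,150,66,162,(0,255,0))
ov(p[:2]+1.2*np.array([np.cos(t),np.sin(t)]),yaw,132,48,p[2]-159,(255,255,255))
cv2.imwrite("pics/w6o.png",cv2.resize(im[20:320,140:420],None,fx=2,fy=2,interpolation=cv2.INTER_CUBIC))
E
```

```text
time: 10.62
tool_pos: [0.588, 0.2392, 0.3965]
tool_rot: [-3.137, -0.0, 1.475]
contact_force: [0.7, -0.3, -2.2]
opening: 0.0477
shift [ 0.2  0.6 -0.5] turn [-0.04 -0.27 -0.  ] F [ 0.7 -0.3 -2.2] open 0.0477
[[226.2, 104.1], [339.3, 104.0], [329.6, 328.3], [235.2, 328.0]]
[[220.7, 126.4], [345.2, 126.6], [331.4, 405.1], [232.8, 404.6]]
```

View pics/w6o.png

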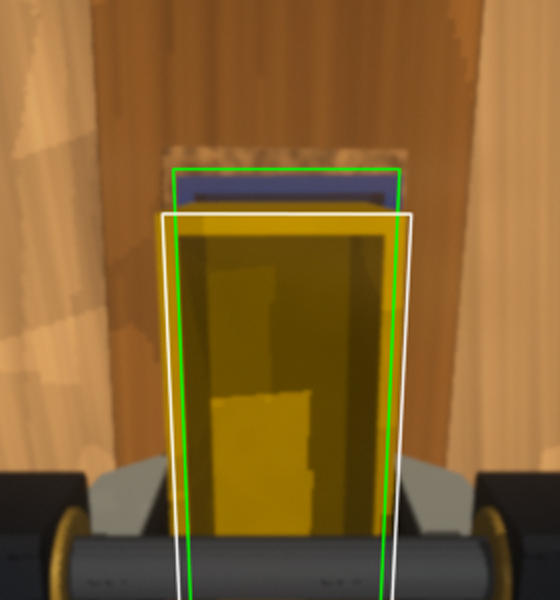

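Yellow sits about 1.3 mm to the left of blue's cavity in the image; lengthwise it agrees. Correcting +1.3 mm in x, then lowering in steps.

```bash
python3 -m creep '[[[1.3,0,-4,0,-0.2,0],[0,0,0,0,0,0]]]'; python3 -c "
from h import *
go(589.4,239.4,380,84.5)"
```

```text
time: 10.83
tool_pos: [0.5894, 0.2384, 0.3946]
tool_rot: [3.139, -0.002, 1.474]
contact_force: [-0.1, -0.1, -1.3]
opening: 0.0477
shift [ -0.    1.  -14.6] turn [-0.09  0.13  0.02] F [-0.1 -0.1 -1.3] open 0.0477
```

```bash
python3 -m creep '[[[0,1,-7,0,0,0],[0,0.5,-7,0,0,0],[0,0,0,0,0,0]]]'; python3 -c "
from h import *
go(589.4,239.4,360,84.5)"
```

```text
time: 11.08
tool_pos: [0.5894, 0.2394, 0.381]
tool_rot: [3.137, -0.003, 1.474]
contact_force: [-1.0, -0.7, -2.5]
opening: 0.0476
shift [ -0.  -0. -21.] turn [-0.13  0.3   0.06] F [-1.  -0.7 -2.5] open 0.0476
```

Inside the blue box (bottom 5 mm below its rim) with no contact force. Continuing.

```bash
python3 -m creep '[[[0,0.5,-7,-0.1,0.3,0],[0,0.5,-7,0,0,0],[0,0.3,-7,0,0,0],[0,0,0,0,0,0]]]'; python3 -c "
from h import *
go(589.4,239.4,351,84.5)"
```

```text
time: 11.42
tool_pos: [0.5891, 0.2409, 0.3573]
tool_rot: [-3.14, 0.0, 1.474]
contact_force: [-0.5, -0.3, -2.1]
opening: 0.0476
shift [ 0.3 -1.5 -6.3] turn [-0.   -0.08  0.05] F [-0.5 -0.3 -2.1] open 0.0476
```

```bash
python3 -m creep '[[[0,-1,-4,0,0,0],[0,0,-2,0,0,0],[0,0,0,0,0,0]]]'; python3 -m creep '[[[0,0,-1,0,0,0],[0,0,0,0,0,0]]]'
```

```text
time: 11.67
tool_pos: [0.5891, 0.2399, 0.3511]
tool_rot: [-3.14, 0.0, 1.474]
contact_force: [-0.6, 0.2, 0.1]
opening: 0.0477
time: 11.83
tool_pos: [0.589, 0.24, 0.3514]
tool_rot: [-3.141, -0.0, 1.474]
contact_force: [-0.3, -0.0, -1.2]
opening: 0.0477
```

Seated at the expected 351 mm with the weight taken. Release and rise.

```bash
python3 -m creep '[[[0,0,-0.5,0,0,0],[0,0,0,0,0,0],[0,0,0,0,0,0],[0,0,0,0,0,0],[0,0,5,0,0,0]]]' -1; python3 -m creep '[[[0,0,25,0,0,0],[0,0,30,0,0,0],[0,-10,30,0,0,0],[0,-20,0,0,0,0],[0,0,0,0,0,0]]]'
python3 - <<'E'
from h import *
s=robot.observe();print(s['time'],s['tool_pos'],s['opening'])
mp=model("wrist"); im=viewer.read_camera("wrist"); cv2.imwrite("pics/w7.png",im)
hsv=cv2.cvtColor(im,cv2.COLOR_BGR2HSV)
for n,lo,hi,z in(("blue",(100,90,30),(130,255,255),.162),("yellow",(20,170,40),(32,255,255),.192)):
    m=cv2.inRange(hsv,lo,hi); m[255:]=0
    k,l,st,_=cv2.connectedComponentsWithStats(m); i=1+st[1:,4].argmax(); print(n,st[i])
    pts=cv2.findNonZero((l==i).astype(np.uint8)); h=cv2.convexHull(pts)
    q=cv2.approxPolyDP(h,5,True)[:,0]; print(q.tolist()); print([ (px2w(mp,u,v,z)[:2]*1000).round(1).tolist() for u,v in q])
E
```

```text
time: 12.25
tool_pos: [0.5892, 0.2399, 0.3555]
tool_rot: [3.141, -0.001, 1.474]
contact_force: [0.1, 0.4, -0.7]
opening: 0.0765
time: 12.67
tool_pos: [0.5885, 0.2098, 0.4449]
tool_rot: [-3.141, 0.0, 1.476]
contact_force: [0.3, -0.2, -1.6]
opening: 0.0916
12.6667 [0.58849009 0.20975368 0.44485765] 0.09161847491303
blue [313 155   8 100 587]
[[313, 254], [319, 155], [319, 254]]
[[610.7, 169.7], [620.6, 248.2], [615.5, 169.2]]
yellow [  238    69    78   186 13489]
[[312, 69], [310, 253], [243, 254], [238, 70]]
[[616.7, 305.3], [606.9, 183.5], [559.3, 187.2], [571.2, 309.0]]
```

Yellow's centre comes out at about (588, 241.3) at 84.9°, matching blue. Now for red, at yaw -1.3°.

```bash
python3 -m creep '[[[-7,-31,0,0,0,-5.2],[-7,-31,0,0,0,-5.2],[-7,-31,0,0,0,-5.2],[-7,-31,0,0,0,-5.2],[-7,-31,0,0,0,-5.2]]]'
python3 -m creep '[[[-7,-31,0,0,0,-5.2],[-7,-31,0,0,0,-5.2],[-7,-31,0,0,0,-5.2],[-7,-31,0,0,0,-5.2],[-7,-31,0,0,0,-5.2]]]'
python3 -m creep '[[[-7,-31,-10,0,0,-5.2],[-7,-31,-15,0,0,-5.2],[-7,-31,-15,0,0,-5.2],[-7,-31,-15,0,0,-5.2],[-7,-31,-15,0,0,-5.2]]]'
python3 -c "
from h import *
go(473.1,-325.2,350,-1.3)"
```

```text
time: 13.13
tool_pos: [0.5519, 0.059, 0.4439]
tool_rot: [-3.141, -0.005, 1.015]
contact_force: [1.2, 0.0, -0.4]
opening: 0.0919
time: 13.55
tool_pos: [0.5145, -0.0999, 0.4422]
tool_rot: [-3.137, -0.005, 0.541]
contact_force: [2.3, 0.1, -0.3]
opening: 0.0919
time: 13.97
tool_pos: [0.4783, -0.2599, 0.3723]
tool_rot: [-3.14, -0.011, 0.065]
contact_force: [0.9, 0.2, -0.1]
opening: 0.0921
shift [ -5.2 -65.3 -22.3] turn [-0.11  0.65 -5.03] F [ 0.9  0.2 -0.1] open 0.0921
```

```bash
python3 -m creep '[[[-2,-28,-10,0,0.6,-2.5],[-2,-28,-10,0,0,-2.5],[0,-5,0,0,0,0],[0,0,0,0,0,0]]]'
python3 - <<'E'
from h import *
go(473.1,-325.2,246,-1.3)
mp=model("wrist"); im=viewer.read_camera("wrist"); cv2.imwrite("pics/w8.png",im)
hsv=cv2.cvtColor(im,cv2.COLOR_BGR2HSV)
m=cv2.inRange(hsv,(0,150,90),(6,255,255))|cv2.inRange(hsv,(172,150,90),(180,255,255)); m[255:]=0
k,l,st,_=cv2.connectedComponentsWithStats(m); i=1+st[1:,4].argmax(); print(st[i])
q=cv2.approxPolyDP(cv2.convexHull(cv2.findNonZero((l==i).astype(np.uint8))),3,True)[:,0]
for p in q: print(p,(px2w(mp,*p,.09)[:2]*1000).round(1))
E
```

```text
time: 14.3
tool_pos: [0.4723, -0.3276, 0.3457]
tool_rot: [-3.134, 0.006, -0.038]
contact_force: [0.7, -0.6, 0.3]
opening: 0.0917
shift [  0.8   2.4 -99.7] turn [-0.43 -0.31  0.87] F [ 0.7 -0.6  0.3] open 0.0917
[ 256  132   50  123 1814]
[305 254] [ 444.  -342.9]
[260 253] [ 445.8 -310.5]
[257 133] [ 530.4 -313. ]
[304 133] [ 529.3 -343.7]
```

The wrist measurement puts red at (472.5, -327), -1.1°, within 2 mm of the first value. Descending.

```bash
python3 -m creep '[[[0.5,1,-30,-0.4,-0.3,0.9],[0,0,-30,0,0,0],[0,0,-18,0,0,0],[0,0,0,0,0,0]]]'
python3 -c "
from h import *
go(473,-326.5,246,-1.2)"
```

```text
time: 14.68
tool_pos: [0.4751, -0.3211, 0.2686]
tool_rot: [3.139, -0.006, -0.014]
contact_force: [-0.4, 1.4, 0.4]
opening: 0.0921
shift [ -2.1  -5.4 -22.6] turn [ 0.14  0.32 -0.37] F [-0.4  1.4  0.4] open 0.0921
```

```bash
python3 -m creep '[[[-2,-5,-12,0,0.3,-0.4],[0,0,-11,0,0,0],[0,0,0,0,0,0]]]'
python3 -c "
from h import *
go(473,-326.5,245,-1.2)"
```

```text
time: 14.93
tool_pos: [0.4746, -0.3239, 0.2465]
tool_rot: [3.138, -0.002, -0.017]
contact_force: [0.2, 0.2, -0.5]
opening: 0.0919
shift [-1.6 -2.6 -1.5] turn [ 0.22  0.13 -0.2 ] F [ 0.2  0.2 -0.5] open 0.0919
```

```bash
python3 -m creep '[[[-1.5,-2.5,-3,0,0,-0.2],[0,0,0,0,0,0],[0,0,0,0,0,0],[0,0,0,0,0,0],[0,0,0,0,0,0]]]' 1 15; python3 -m creep '[[[0,0,0,0,0,0],[0,0,0,0,0,0],[0,0,0,0,0,0],[0,0,0,0,0,0]]]' 1 25;python3 -c "
from h import *
go(473,-326.5,245,-1.2)"
```

```text
time: 15.35
tool_pos: [0.4739, -0.327, 0.2461]
tool_rot: [3.135, -0.006, -0.021]
contact_force: [0.9, -0.7, 0.3]
opening: 0.0633
time: 15.68
tool_pos: [0.474, -0.3273, 0.2473]
tool_rot: [3.133, -0.008, -0.021]
contact_force: [0.1, 2.0, -0.2]
opening: 0.036
shift [-1.   0.8 -2.3] turn [0.49 0.44 0.02] F [ 0.1  2.  -0.2] open 0.036
```

```bash
python3 -m creep '[[[0,0,0,0,0,0],[0,0,0,0,0,0],[0,0,0,0,0,0]]]' 1 30; python3 -c "
from h import *
go(473,-326.5,245,-1.2)"
```

```text
time: 15.93
tool_pos: [0.474, -0.3273, 0.2472]
tool_rot: [3.133, -0.008, -0.021]
contact_force: [0.5, 0.5, 0.9]
opening: 0.033
shift [-1.   0.8 -2.2] turn [0.48 0.44 0.02] F [0.5 0.5 0.9] open 0.033
```

```bash
python3 -m creep '[[[0,0,12,0,0,0],[0,0,30,0,0,0],[0,0,38,0,0,0],[0,0,38,0,0,0],[0,0,38,0,0,0]]]' 1 30;python3 -m creep '[[[0,0,38,0,0,0],[4,20,25,0,0,4],[6,31,5,0,0,5.2],[6,31,0,0,0,5.2],[6,31,0,0,0,5.2]]]'; python3 -c "
from h import *
go(588.5,242.3,465,84.6)"
```

```text
time: 16.35
tool_pos: [0.4712, -0.3249, 0.397]
tool_rot: [-3.133, 0.012, -0.021]
contact_force: [1.1, -0.5, -1.9]
opening: 0.0331
time: 16.77
tool_pos: [0.4916, -0.2137, 0.4774]
tool_rot: [3.137, 0.002, 0.323]
contact_force: [0.4, 0.5, -1.8]
opening: 0.0329
shift [ 96.9 456.  -12.4] turn [ 0.28  0.17 66.1 ] F [ 0.4  0.5 -1.8] open 0.0329
```

```bash
python3 -m creep '[[[6,31,0,0,0,4.6],[6,31,0,0,0,4.6],[6,31,0,0,0,4.6],[6,31,0,0,0,4.6],[6,31,0,0,0,4.6]]]'; python3 -m creep '[[[6,31,0,0,0,4.6],[6,31,0,0,0,4.6],[6,31,0,0,0,4.6],[6,31,0,0,0,4.6],[6,31,0,0,0,4.6]]]';  python3 -c "
from h import *
go(588.5,242.3,465,84.6)"
```

```text
time: 17.18
tool_pos: [0.521, -0.0513, 0.4773]
tool_rot: [3.137, 0.002, 0.744]
contact_force: [0.5, -0.2, -1.6]
opening: 0.0331
time: 17.6
tool_pos: [0.5504, 0.112, 0.476]
tool_rot: [3.139, 0.004, 1.166]
contact_force: [1.3, -1.0, -1.6]
opening: 0.0329
shift [ 38.1 130.3 -11. ] turn [ 0.24  0.06 17.81] F [ 1.3 -1.  -1.6] open 0.0329
```

```bash
python3 -m creep '[[[9,31,0,0,0,4.4],[9,31,0,0,0,4.4],[9,31,0,0,0,4.4],[8,25,0,0,0,3.5],[0,0,0,0,0,0]]]'; python3 -c "
from h import *
go(588.5,242.3,455,84.6)"
```

```text
time: 18.02
tool_pos: [0.5853, 0.242, 0.4732]
tool_rot: [-3.139, 0.003, 1.482]
contact_force: [-0.1, 0.4, -2.9]
opening: 0.0329
shift [  3.2   0.3 -18.2] turn [ 0.18 -0.15 -0.34] F [-0.1  0.4 -2.9] open 0.0329
```

```bash
python3 -m creep '[[[3,0,-15,0.2,-0.1,-0.3],[0,0,-9,0,0,0],[0,0,0,0,0,0]]]'
python3 - <<'E'
from h import *
go(588.5,242.3,448,84.6)
s=robot.observe(); p=s['tool_pos']*1000; yaw=np.degrees(s['tool_rot'][2])
mp=model("wrist"); im=viewer.read_camera("wrist"); cv2.imwrite("pics/w9.png",im)
def ov(c,a,L,W,h,col):
    t=np.radians(a);R=np.array([[np.cos(t),-np.sin(t)],[np.sin(t),np.cos(t)]])
    q=[w2px(mp,[*((R@[i*L/2,j*W/2]+c)/1000),h/1000]) for i,j in((1,1),(1,-1),(-1,-1),(-1,1))]
    print(np.round(q,1).tolist()); cv2.polylines(im,[np.int32(np.round(np.array(q)*16))],True,col,1,cv2.LINE_AA,4)
t=np.radians(yaw)
ov((588.4,241.3),84.7,132,48,192,(0,255,0))
ov(p[:2]-1*np.array([np.cos(t),np.sin(t)]),yaw,116,33,p[2]-157.2,(255,255,255))
cv2.imwrite("pics/w9o.png",cv2.resize(im[100:300,180:380],None,fx=3,fy=3,interpolation=cv2.INTER_CUBIC))
E
```

```text
time: 18.27
tool_pos: [0.588, 0.244, 0.4466]
tool_rot: [-3.138, 0.001, 1.48]
contact_force: [-0.6, -1.5, -1.9]
opening: 0.0332
shift [ 0.5 -1.7  1.4] turn [ 0.03 -0.18 -0.2 ] F [-0.6 -1.5 -1.9] open 0.0332
[[246.0, 125.7], [320.0, 125.9], [314.1, 306.8], [250.2, 306.5]]
[[239.7, 153.2], [324.7, 153.3], [316.1, 397.7], [247.0, 397.5]]
```

View pics/w9o.png

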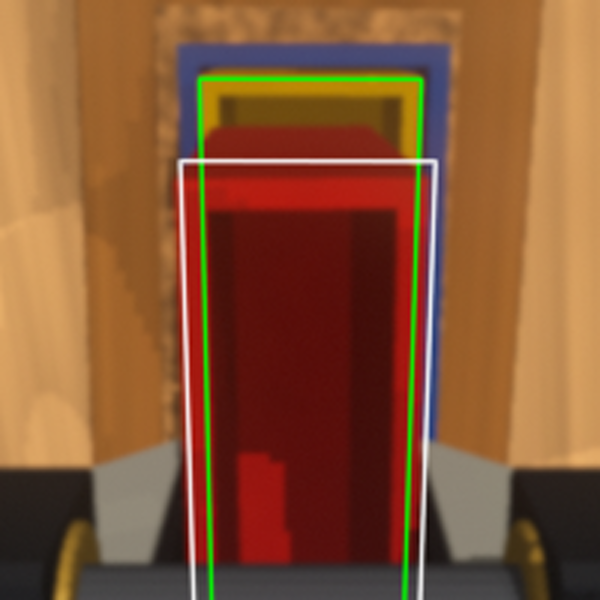

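Yellow is fully nested in blue. Red's bottom edge seems off by about 3 mm near and some to the left; I'll measure pixel profiles to be sure.

Run:
```python
import cv2
im=cv2.imread("pics/w9.png")
for v in (132,138,142,144,146,148,151,160,165):
    print(v,[(u,*map(int,im[v,u])) for u in list(range(238,264,2))+list(range(296,330,2))])
print([(v,*map(int,im[v,280])) for v in range(118,176,2)])
```

```text
132 [(238, 65, 91, 132), (240, 99, 72, 82), (242, 105, 66, 65), (244, 102, 69, 71), (246, 65, 107, 138), (248, 9, 137, 184), (250, 3, 137, 186), (252, 9, 117, 161), (254, 16, 83, 120), (256, 15, 81, 117), (258, 15, 87, 124), (260, 14, 93, 133), (262, 13, 94, 132), (296, 13, 97, 138), (298, 13, 99, 139), (300, 13, 99, 139), (302, 12, 99, 138), (304, 13, 99, 138), (306, 13, 97, 136), (308, 15, 90, 128), (310, 15, 88, 126), (312, 15, 91, 128), (314, 12, 116, 161), (316, 8, 138, 186), (318, 5, 134, 182), (320, 33, 95, 130), (322, 75, 55, 64), (324, 113, 70, 65), (326, 118, 71, 64), (328, 112, 77, 83)]
138 [(238, 66, 103, 152), (240, 98, 76, 92), (242, 104, 65, 66), (244, 101, 65, 69), (246, 61, 101, 133), (248, 10, 137, 184), (250, 4, 137, 185), (252, 11, 112, 156), (254, 17, 66, 98), (256, 16, 59, 90), (258, 17, 66, 100), (260, 15, 76, 110), (262, 15, 76, 111), (296, 17, 75, 110), (298, 18, 76, 111), (300, 17, 75, 111), (302, 18, 76, 113), (304, 19, 76, 111), (306, 19, 73, 107), (308, 20, 61, 93), (310, 20, 59, 90), (312, 20, 66, 98), (314, 13, 111, 153), (316, 10, 137, 184), (318, 12, 
[... 4223 characters left out ...]
), (318, 24, 39, 179), (320, 25, 39, 176), (322, 64, 51, 146), (324, 107, 67, 80), (326, 110, 72, 78), (328, 89, 89, 124)]
[(118, 116, 73, 71), (120, 114, 73, 70), (122, 66, 67, 87), (124, 16, 96, 136), (126, 6, 132, 180), (128, 2, 137, 187), (130, 5, 131, 180), (132, 14, 94, 134), (134, 15, 77, 112), (136, 15, 76, 111), (138, 16, 76, 112), (140, 16, 72, 112), (142, 21, 50, 122), (144, 21, 35, 127), (146, 21, 34, 127), (148, 20, 34, 126), (150, 19, 33, 125), (152, 17, 31, 125), (154, 18, 30, 125), (156, 17, 29, 124), (158, 18, 29, 134), (160, 18, 31, 170), (162, 18, 30, 178), (164, 17, 28, 179), (166, 17, 27, 179), (168, 17, 25, 171), (170, 13, 21, 119), (172, 13, 20, 94), (174, 11, 19, 92)]
```

Profiles show red's bottom 3.7 mm left and 3 mm near of centred, its rim 2 mm: it hangs about 1° tilted, consistent with the tool's tilt when it closed. A turn of +0.7° about x and -0.9° about y at the TCP mends both.

```bash
python3 -m creep '[[[0,0,1,0.7,-0.9,0],[0,0,0,0,0,0]]]'
cat > chk.py <<'E'
from h import *
go(588,244,378,84.8)
s=robot.observe(); mp=model("wrist"); im=viewer.read_camera("wrist").astype(int)
b,g,r=im[...,0],im[...,1],im[...,2]
yel=(g>85)&(b<40)&(r>110); red=(r>95)&(g<50)&(b<50)
for v in (134,138,142,144,146,148,152,164):
    y=np.flatnonzero(yel[v,200:360])+200; k=np.flatnonzero(red[v,200:360])+200
    print(v,"yel",(y.min(),y.max()) if len(y) else None,"red",(k.min(),k.max(),len(k)) if len(k) else None)
c=slice(276,290); print("col: yel first",np.flatnonzero(yel[100:200,c].mean(1)>.5)[:1]+100,"red first",np.flatnonzero(red[100:200,c].mean(1)>.5)[:1]+100,"bright rim",np.flatnonzero(((r>155)&(g<50))[100:200,c].mean(1)>.5)[:1]+100)
E
python3 chk.py
```

```text
time: 18.48
tool_pos: [0.588, 0.2426, 0.4489]
tool_rot: [3.129, -0.014, 1.478]
contact_force: [-0.0, -0.4, -2.1]
opening: 0.0331
shift [ -0.    1.4 -70.9] turn [-0.71  0.8   0.12] F [-0.  -0.4 -2.1] open 0.0331
134 yel (np.int64(223), np.int64(312)) red None
138 yel (np.int64(223), np.int64(312)) red None
142 yel (np.int64(223), np.int64(312)) red (np.int64(251), np.int64(303), 46)
144 yel (np.int64(221), np.int64(312)) red (np.int64(249), np.int64(304), 56)
146 yel (np.int64(218), np.int64(312)) red (np.int64(248), np.int64(305), 58)
148 yel (np.int64(218), np.int64(312)) red (np.int64(248), np.int64(308), 61)
152 yel (np.int64(217), np.int64(242)) red (np.int64(245), np.int64(314), 70)
164 yel (np.int64(214), np.int64(224)) red (np.int64(239), np.int64(321), 83)
col: yel first [127] red first [142] bright rim [160]
```

```bash
python3 -m creep '[[[0,2,0,0,0,0],[0,0,-2,0,0,0],[0,0,0,0,0,0]]]'; python3 chk.py
```

```text
time: 18.78
tool_pos: [0.588, 0.2434, 0.449]
tool_rot: [3.126, -0.014, 1.476]
contact_force: [-0.6, -0.1, -2.0]
opening: 0.0326
shift [  0.    0.6 -71. ] turn [-0.72  0.95  0.24] F [-0.6 -0.1 -2. ] open 0.0326
134 yel (np.int64(240), np.int64(311)) red None
138 yel (np.int64(222), np.int64(311)) red None
142 yel (np.int64(221), np.int64(311)) red (np.int64(258), np.int64(303), 46)
144 yel (np.int64(222), np.int64(311)) red (np.int64(249), np.int64(304), 56)
146 yel (np.int64(217), np.int64(311)) red (np.int64(248), np.int64(305), 58)
148 yel (np.int64(216), np.int64(245)) red (np.int64(247), np.int64(308), 62)
152 yel (np.int64(216), np.int64(242)) red (np.int64(245), np.int64(313), 69)
164 yel (np.int64(212), np.int64(324)) red (np.int64(238), np.int64(321), 84)
col: yel first [129] red first [142] bright rim [160]
```

Nearly centred (0.7 mm sideways, 1 mm lengthwise remaining). Lowering in steps.

```bash
python3 -m creep '[[[0,1.5,-5,0,-0.1,0],[0,0.5,-6,0,0,0],[0,0,0,0,0,0]]]'; python3 chk.py
```

```text
time: 19.08
tool_pos: [0.5879, 0.2456, 0.4378]
tool_rot: [3.123, -0.015, 1.476]
contact_force: [0.2, 0.7, -1.4]
opening: 0.0332
shift [  0.1  -1.6 -59.8] turn [-0.74  1.14  0.24] F [ 0.2  0.7 -1.4] open 0.0332
134 yel (np.int64(238), np.int64(311)) red None
138 yel (np.int64(238), np.int64(312)) red None
142 yel (np.int64(238), np.int64(312)) red None
144 yel (np.int64(238), np.int64(312)) red (np.int64(249), np.int64(304), 56)
146 yel (np.int64(238), np.int64(312)) red (np.int64(247), np.int64(305), 59)
148 yel (np.int64(219), np.int64(312)) red (np.int64(246), np.int64(307), 62)
152 yel (np.int64(238), np.int64(242)) red (np.int64(245), np.int64(314), 70)
164 yel (np.int64(210), np.int64(220)) red (np.int64(239), np.int64(320), 82)
col: yel first [133] red first [143] bright rim [160]
```

```bash
python3 -m creep '[[[0,-0.5,-6,0,0.25,0],[0,0,-6,0,0,0],[0,0,0,0,0,0]]]'; python3 chk.py | head -2;python3 -m creep '[[[0,0,-7,0,0,0],[0,0,-5,0,0,0],[0,0,0,0,0,0]]]'; python3 chk.py
```

```text
time: 19.38
tool_pos: [0.5879, 0.2452, 0.4249]
tool_rot: [3.127, -0.014, 1.476]
contact_force: [0.3, 0.5, -0.9]
opening: 0.0329
shift [  0.1  -1.2 -46.9] turn [-0.74  0.88  0.22] F [ 0.3  0.5 -0.9] open 0.0329
134 yel (np.int64(238), np.int64(315)) red None
time: 19.68
tool_pos: [0.588, 0.2452, 0.4124]
tool_rot: [3.127, -0.015, 1.476]
contact_force: [0.5, -0.4, -1.3]
opening: 0.0332
shift [ -0.   -1.2 -34.4] turn [-0.76  0.93  0.22] F [ 0.5 -0.4 -1.3] open 0.0332
134 yel (np.int64(239), np.int64(313)) red None
138 yel (np.int64(216), np.int64(318)) red None
142 yel (np.int64(216), np.int64(318)) red None
144 yel (np.int64(234), np.int64(318)) red None
146 yel (np.int64(234), np.int64(318)) red (np.int64(247), np.int64(307), 61)
148 yel (np.int64(235), np.int64(318)) red (np.int64(246), np.int64(309), 64)
152 yel (np.int64(215), np.int64(318)) red (np.int64(243), np.int64(312), 70)
164 yel (np.int64(215), np.int64(237)) red (np.int64(239), np.int64(321), 83)
col: yel first [134] red first [145] bright rim [160]
```

Red is 27 mm into yellow with no side force. Continuing.

```bash
python3 -m creep '[[[0,0,-7,0,0,0],[0,0,-7,0,0,0],[0,0,0,0,0,0]]]';python3 -c "
from h import *
go(588,245,378,84.8)"
```

```text
time: 19.98
tool_pos: [0.5881, 0.2452, 0.3978]
tool_rot: [3.126, -0.015, 1.476]
contact_force: [-0.2, -0.1, -1.9]
opening: 0.0329
shift [ -0.1  -0.2 -19.8] turn [-0.78  1.    0.22] F [-0.2 -0.1 -1.9] open 0.0329
```

```bash
python3 -m creep '[[[0,0,-6,0,0,0],[0,0,-5,0,0,0],[0,0,0,0,0,0]]]';python3 -c "
from h import *
go(588,245,378,84.8)"
```

```text
time: 20.23
tool_pos: [0.588, 0.2452, 0.3853]
tool_rot: [3.126, -0.015, 1.476]
contact_force: [0.7, -0.7, -2.0]
opening: 0.033
shift [-0.  -0.2 -7.3] turn [-0.77  0.97  0.23] F [ 0.7 -0.7 -2. ] open 0.033
```

```bash
python3 -m creep '[[[0,0,-5,0,0,0],[0,0,-1.5,0,0,0],[0,0,0,0,0,0]]]';python3 -m creep '[[[0,0,-2,0,0,0],[0,0,0,0,0,0]]]'
```

```text
time: 20.48
tool_pos: [0.5881, 0.2453, 0.3782]
tool_rot: [3.126, -0.015, 1.476]
contact_force: [-0.2, 1.0, 0.9]
opening: 0.0329
time: 20.65
tool_pos: [0.5879, 0.2455, 0.3789]
tool_rot: [3.123, -0.017, 1.477]
contact_force: [-0.3, -0.8, -1.3]
opening: 0.0329
```

Red is at the expected floor height of 378 mm with contact. Release and rise clear.

```bash
python3 -m creep '[[[0,0,0,0,0,0],[0,0,0,0,0,0],[0,0,0,0,0,0],[0,0,0,0,0,0],[0,0,3,0,0,0]]]' -1; python3 -m creep '[[[0,0,20,-0.7,0.9,0],[0,0,30,0,0,0],[0,0,30,0,0,0],[0,-10,10,0,0,0],[0,0,0,0,0,0]]]'
python3 - <<'E'
from h import *
go(588,245,480,84.8)
im=viewer.read_camera("wrist"); cv2.imwrite("pics/w10.png",im)
mp=model("wrist"); hsv=cv2.cvtColor(im,cv2.COLOR_BGR2HSV)
# fit rim by far-end width: red rim far corners
m=cv2.inRange(hsv,(0,150,130),(6,255,255))|cv2.inRange(hsv,(172,150,130),(180,255,255)); m[255:]=0
yb=cv2.inRange(hsv,(20,170,120),(32,255,255)); yb[255:]=0
bl=cv2.inRange(hsv,(100,80,50),(130,255,255)); bl[255:]=0
for n,k,z in(("red",m,.221),("yel",yb,.192),("blue",bl,.162)):
    _,l,st,_=cv2.connectedComponentsWithStats(k); i=1+st[1:,4].argmax()
    q=cv2.approxPolyDP(cv2.convexHull(cv2.findNonZero((l==i).astype(np.uint8))),3,True)[:,0]
    print(n,[(p.tolist(),(px2w(mp,*p,z)[:2]*1000).round(1).tolist()) for p in q])
E
```

```text
time: 21.07
tool_pos: [0.5881, 0.2454, 0.3827]
tool_rot: [3.121, -0.017, 1.477]
contact_force: [0.6, -0.5, -2.0]
opening: 0.0618
time: 21.48
tool_pos: [0.5875, 0.2347, 0.4747]
tool_rot: [3.14, -0.001, 1.477]
contact_force: [-0.4, -0.8, -0.2]
opening: 0.0911
shift [ 0.5 10.3  5.3] turn [-0.03  0.09  0.18] F [-0.4 -0.8 -0.2] open 0.0911
red [([306, 125], [609.8, 298.1]), ([266, 123], [584.3, 301.8]), ([264, 119], [583.3, 304.4]), ([304, 118], [608.9, 302.6])]
yel [([313, 112], [617.5, 305.5]), ([309, 254], [606.9, 196.5]), ([251, 254], [560.6, 200.8]), ([248, 112], [571.1, 309.8])]
blue [([319, 111], [625.0, 305.5]), ([318, 252], [616.5, 184.9]), ([313, 254], [611.9, 183.4])]
```

```bash
python3 -m creep '[[[-30,-30,10,0,0,0],[-35,-20,0,0,0,0],[-35,-20,0,0,0,0],[-35,-20,0,0,0,0],[-35,-20,0,0,0,0]]]'; python3 -m creep '[[[-20,-35,0,0,0,0],[0,-40,0,0,0,0],[0,-40,0,0,0,0],[0,-40,0,0,0,0],[0,-40,0,0,0,0]]]';python3 -m creep '[[[0,-40,0,0,0,0],[0,-40,0,0,0,0],[0,-40,0,0,0,0],[0,-40,0,0,0,0],[0,0,0,0,0,0]]]'
python3 - <<'E'
from h import *
t=np.radians(84.6);R=np.array([[np.cos(t),-np.sin(t)],[np.sin(t),np.cos(t)]])
def mask(im,n):
    h=cv2.cvtColor(im,cv2.COLOR_BGR2HSV)
    if n=="red": return cv2.inRange(h,(0,170,40),(6,255,255))|cv2.inRange(h,(172,170,40),(180,255,255))
    if n=="yel": return cv2.inRange(h,(20,190,60),(32,255,255))
    return cv2.inRange(h,(100,120,30),(130,255,255))
for cam in("top","scene"):
    im=viewer.read_camera(cam); cv2.imwrite(f"pics/{cam}9.png",im); mp=model(cam)
    for n,L,W,h in(("red",116,33,221),("yel",132,48,192),("blue",150,66,162)):
        q=np.array([w2px(mp,[*((R@[i*L/2,j*W/2]+(588.4,241.3))/1000),h/1000]) for i,j in((1,1),(1,-1),(-1,-1),(-1,1))])
        c=q.mean(0).astype(int); k=mask(im,n); z=np.zeros_like(k); z[c[1]-50:c[1]+50,c[0]-60:c[0]+60]=k[c[1]-50:c[1]+50,c[0]-60:c[0]+60]
        p=cv2.findNonZero(z)
        if p is None: print(cam,n,"none"); continue
        print(cam,n,"pred",np.round(q).astype(int).tolist(),"hull",cv2.approxPolyDP(cv2.convexHull(p),2,True)[:,0].tolist())
E
```

```text
time: 21.95
tool_pos: [0.4189, 0.1263, 0.4667]
tool_rot: [-3.123, 0.003, 1.478]
contact_force: [-0.9, -0.6, 0.4]
opening: 0.092
time: 22.37
tool_pos: [0.3869, -0.0707, 0.4595]
tool_rot: [-3.111, 0.0, 1.488]
contact_force: [1.1, 0.0, 0.8]
opening: 0.0917
time: 22.78
tool_pos: [0.3822, -0.2428, 0.4516]
tool_rot: [-3.103, -0.004, 1.481]
contact_force: [-1.4, 0.7, -0.0]
opening: 0.092
top red pred [[142, 184], [144, 168], [199, 173], [197, 189]] hull [[199, 191], [147, 187], [140, 183], [141, 169], [195, 173], [200, 179]]
top yel pred [[141, 189], [144, 167], [205, 173], [203, 195]] hull [[206, 178], [205, 197], [146, 192], [142, 189], [204, 174]]
top blue pred [[141, 195], [144, 166], [211, 172], [208, 201]] hull [[212, 174], [210, 202], [150, 197], [142, 194], [145, 166], [204, 171]]
scene red pred [[354, 121], [364, 128], [335, 154], [325, 147]] hull [[365, 128], [363, 135], [334, 162], [326, 156], [328, 146], [355, 122]]
scene yel pred [[352, 126], [367, 136], [334, 166], [319, 155]] hull [[366, 136], [363, 146], [333, 174], [319, 164], [320, 156], [325, 151]]
scene blue pred [[350, 131], [370, 144], [333, 177], [313, 163]] hull [[368, 145], [355, 184], [339, 199], [313, 173], [317, 162]]
```

The top and scene views agree with the predicted seated rims within about 2 px. Red's rim runs parallel to the prediction and is no higher, so it is seated and not tilted, and the arm is clear. Handing in.

```bash
python3 -c "
from cell import robot
print(robot.observe()['time'],robot.hand_in())"
```

```text
the job is handed in; nothing more can be done
22.8833 None
```

The three boxes are nested on the cork pad in the order asked: blue, then yellow inside it, then red inside yellow. I handed the job in at 22.9 s with the arm well clear. Nothing in the run came near the force limits; the readings I saw stayed under about 4 N. The mug, jar, clamp and webcam clip were not touched on purpose, but I did not check their positions again at the end.

Last checks:
- **Blue:** its centre measured within about 1.5 mm of the pad's centre and within about 0.5° of its long axis, so it is fully on the pad and lengthwise.
- **Yellow:** it was let go at the expected floor height (351 mm at the TCP) with its weight taken. A later wrist picture showed it sitting centred inside blue.
- **Red:** it was let go at the expected floor height (378 mm at the TCP) with contact felt. In the final top and scene pictures its rim matched the seated prediction within about 2–3 px, no higher and parallel to it.

**What disagreed:**
- Red hung about 1° tilted in the grip, so I tilted the tool about 1° to compensate before lowering it.
- Red appears to stand 3–4 mm towards the +y end, which uses up most of the slack inside yellow.
- After red was released, the wrist colour mask caught only part of its rim, so I judged its seating from the top and scene pictures by numbers. I had already viewed 12 pictures, so I did not look at those two.

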